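Tamp the packing chunks level in the crate bin

TASK

Take the tamper by its handle and press the six loose wooden chunks in the plywood bin down level with its flat foot, all the way to the hidden floor: press until they sink no further, hold a firm push of about 20 N on them for a second, and never push with more than 30 N. Then stand the tamper upright back on the middle of its mat and let go; keep the fingers off the chunks and leave the other things alone.

Things in the scene. Friction and masses are not known exactly. Their poses are not given: they have to be found in the camera images.
- tamper_grip (a point): Hand tamper standing upright: flat steel foot 100 x 66 x 12 mm (long side along the point's x) with an upright orange-and-black handle 40 mm (x) by 26 mm (y) that runs from 20 to 130 mm above the underside of the foot. 0.28 to 0.44 kg. This point is on the handle's axis, 95 mm above the underside; z is up the handle. Pinch the handle across its 26 mm (along y).
- tamper_foot (a point): Centre of the underside of the tamper's foot; same axes as tamper_grip.
- mat: Fixed green mat with black edge, 160 x 130 x 4 mm, where the tamper stands. Origin: centre of its underside, on the table; x along its long side.
- bin: Fixed open plywood bin, outside 132 (x) x 120 (y) x 104 mm high, walls 8 mm, inside 116 x 104 mm. Origin: centre of its underside, on the table. It holds six loose wooden chunks, three along x by two along y, squeezed between a 6 mm middle rib (along x) and sprung boards along both long sides; rib and boards end 62 to 64 mm above the table, lower than the seated chunks' tops.
- chunk0_top (a point): Centre of the top face of wooden chunk 0 (33 x 32 x 60 mm high, about 40 g), loose in the bin; it sits near x -37, y +19 mm in the bin's frame, and at first stands at some height above the floor, jammed by friction.
- chunk1_top (a point): Centre of the top face of wooden chunk 1 (33 x 32 x 60 mm high, about 40 g), loose in the bin; it sits near x +0, y +19 mm in the bin's frame, and at first stands at some height above the floor, jammed by friction.
- chunk2_top (a point): Centre of the top face of wooden chunk 2 (33 x 32 x 60 mm high, about 40 g), loose in the bin; it sits near x +37, y +19 mm in the bin's frame, and at first stands at some height above the floor, jammed by friction.
- chunk3_top (a point): Centre of the top face of wooden chunk 3 (33 x 32 x 60 mm high, about 40 g), loose in the bin; it sits near x -37, y -19 mm in the bin's frame, and at first stands at some height above the floor, jammed by friction.
- chunk4_top (a point): Centre of the top face of wooden chunk 4 (33 x 32 x 60 mm high, about 40 g), loose in the bin; it sits near x +0, y -19 mm in the bin's frame, and at first stands at some height above the floor, jammed by friction.
- chunk5_top (a point): Centre of the top face of wooden chunk 5 (33 x 32 x 60 mm high, about 40 g), loose in the bin; it sits near x +37, y -19 mm in the bin's frame, and at first stands at some height above the floor, jammed by friction.
- spare: Bystander: a spare wooden chunk, 33 x 32 x 60 mm. Origin: centre of its underside.
- jar: Bystander: jar, 52 mm across, 70 mm high. Origin: centre of its underside.
- tape: Bystander: yellow roll, 90 mm across, 30 mm high, lying. Origin: centre of its underside.
- driver: Bystander: screwdriver lying on the table. Origin: under its middle; handle to its -x.
- hammer: Bystander: hammer lying on the table. Origin: under its middle; handle to its -x.
- mug: Bystander: blue mug, 76 mm across, 90 mm high. Origin: centre of its underside.
- bin_mouth (a point): Centre of the bin's mouth, level with the rim, 104 mm above the table. The flat floor under the chunks (pad_c0) is hidden and its height varies by 32 mm: tops of seated chunks lie 67 to 102 mm above the table. The six chunks sink under some 2 to 12 N on the tamper besides its weight; once all are on the floor, which gives a little, the force climbs some 3 to 10 N per mm.
Not all that is in view belongs to the job. Several things look just like the part that bears tamper_grip: the one meant starts farthest from the robot's base.

How it is judged:
By the outcome, as a careful person would: the job done as asked, in the order asked, and still so for the second after the job is handed in, with the robot touching nothing.
It also fails if it takes over 70 s, if anything falls off the work surface, if the arm or the gripper's body presses on something with over 40 N, if the wrist force passes 120 N, or if a joint passes its speed limit or range.

ROBOT

A 6-joint arm with a two-finger parallel gripper is mounted at the origin on the work surface. World frame = base frame: x ahead of the robot, y to its left, z up, the work surface at z = 0. Lengths are in m, angles in rad, forces in N, time in s.
With the tool pointing down it reaches from about 0.35 to 0.85 m from the base axis. Payload 8.1 kg.
Tool frame: the origin (TCP) lies at the very end of the fingers, on their centre line; the grasp point (between the pads) lies 19 mm behind it (pinch_z is the distance from the TCP to the grasp point, in m); z points along the fingers, y is the direction in which the jaws open and shut (so a half turn about z gives the same grasp; the last joint's range is limited). The gripper opens to 93 mm and grips with 3 to 60 N. Pads are 15 mm wide; open, the fingers measure 128 mm over their backs; the gripper's body (75 mm by 188 mm) begins 65 mm behind the grasp point.
Start: joints at [-1.378, 0.13, 1.488, -0, 1.523, -0.085], TCP at [0.165, -0.577, 0.219] pointing down, gripper open.
Joint ranges: [-2.96, 2.96], [-0.89, 2.26], [0.02, 2.5], [-1.34, 4.48], [0, 2.73], [-2.66, 2.66]. Speed limits (rad/s): [2.39, 2.39, 2.79, 3.14, 3.14, 3.14].

INTERFACE

Orientations are given as a rotation vector (axis times angle).
In Python, from plant import * gives the robot as it stands.
- The arm moves only by the tool move_arm, never from a script. Its argument "series" is a list of rows, each a list of 7 numbers: the shift along the tool's x, y, z each as a share of 10 cm, from -1 to 1, then the turn, a rotation vector about the tool's x, y, z each as a share of 180 degrees, from -1 to 1, then the opening, from -1 (shut) to 1 (fully open). In form: [[dx, dy, dz, rx, ry, rz, jaw], ...]. A call has 1 to 8 rows; each row is the pose to reach, as a shift and turn from the pose commanded when the call began, along the tool's axes at that moment, turning the shorter way round; what a row does not reach only later rows make up. A row lasts 1/10 s, in which the tool goes at most 50 mm and 8.59 degrees, less where a joint would pass 70% of its speed; a pose out of reach is approached as far as the arm can. A call with a number of a shift or a turn outside -1 to 1 is refused whole. A call with a gripper value outside its range is refused whole. The fingers move at their own pace and stop on an object; "squeeze" is the grip in N (left out, the last holds). Time passes only in rows, so rows that repeat a pose let the fingers close. It gives the time, the measured TCP pose, the force and the opening at its end, in the units of the state.
- read_state(): the state, without advancing time (a new reading comes with each control period).
- read_camera(name): name is "scene" or "top" or "wrist"; returns a dict with "frame" (384x512x3 uint8, red, green, blue), "K" (3x3 intrinsics, pixels), "rvec" (rotation vector, rad) and "tvec" (3), from world to camera coordinates, as OpenCV has them. Camera axes: x right, y down, z forward; pixel columns grow to the right and rows downward; lengths in m; the calibration is good to about 2 mm. A picture is of the moment at which its call begins. There is no depth.
- close_job(): hands the job in, once; it reports no verdict.
The state is a dict: "t": time; "q": joint angles; "dq": joint speeds; "joint_torque": joint torques, N m; "tool_pos": TCP position; "orientation": TCP orientation; "force": force on the tool from outside, world axes, zero at the start; "wrist_torque": the same for the moment, N m; "opening": finger opening in m.
Only numpy, scipy, OpenCV 4.12 (cv2) and the standard library are available. Lean on these libraries where they do the work, as an engineer would, in place of code of your own. Each camera call takes 0.05 s, during which the arm holds its last target.

## Working session

There is one attempt and no reset: what is moved stays moved. The work goes in short steps, Python scripts to look and compute and a tool call to move; the robot and the scene stay as the last step left them, time stands still between calls to the robot, and variables do not carry over. Pictures are saved under pics/ and viewed, and the job is handed in when it is done.

Besides the shell and the picture viewer there is one more tool, called as a command line: name --pt "numbers of a row" for each row, then --argument value for the rest. move_arm: Moves the arm, as the interface text tells. Shift numbers are shares of 10 cm and turn numbers shares of 180 degrees, none past 1 either way. Its arguments: {"type":"object","properties":{"series":{"type":"array","items":{"type":"array","items":{"type":"number"}}},"squeeze":{"type":"number"}},"required":["series"]}

```bash
mkdir -p pics; ls; python3 - <<'E'
from plant import *
import cv2
for n in ["scene","top","wrist"]:
    c=read_camera(n); cv2.imwrite(f"pics/{n}0.png",cv2.resize(c["frame"][:,:,::-1],(768,576)))
    print(n,c["K"].tolist(),c["rvec"],c["tvec"])
print(read_state())
E
```

```text
pics
scene [[396.0640535729171, 0.0, 257.52555540490886], [0.0, 396.0640535729171, 196.50742974683442], [0.0, 0.0, 1.0]] [ 1.82456849  1.31936115 -0.73544291] [-0.13139379 -0.19210301  1.79391446]
top [[491.045123815735, 0.0, 255.79850300681827], [0.0, 491.045123815735, 194.7762713906679], [0.0, 0.0, 1.0]] [ 2.21900431 -2.18741072  0.0457049 ] [-0.03459228  0.51550933  1.37000885]
wrist [[288.8914330777653, 0.0, 254.21305837751657], [0.0, 288.8914330777653, 186.86141194446932], [0.0, 0.0, 1.0]] [-2.3439781   1.7712361   0.22106673] [-0.59839135 -0.02806879  0.38976353]
{'t': 0.15, 'q': array([-1.37839920e+00,  1.30968618e-01,  1.48902287e+00, -2.02952578e-05,
        1.52302103e+00, -8.54031359e-02]), 'dq': array([ 0.00039936, -0.00168484, -0.00338139,  0.00025105,  0.00025311,
        0.0001295 ]), 'joint_torque': array([ 1.25384769e-03, -5.60474503e+01, -4.92334914e+01,  7.67176109e-02,
        3.05838813e-02, -7.27495512e-05]), 'tool_pos': array([ 0.16447187, -0.57655695,  0.21784326]), 'orientation': array([-3.10993226e+00, -4.34771204e-01,  1.50987128e-04]), 'force': array([-0.07237793,  0.5459594 , -0.1346115 ]), 'wrist_torque': array([-0.00781182, -0.00727626, -0.02832342]), 'opening': 0.09271446564968953}
```

View pics/scene0.png

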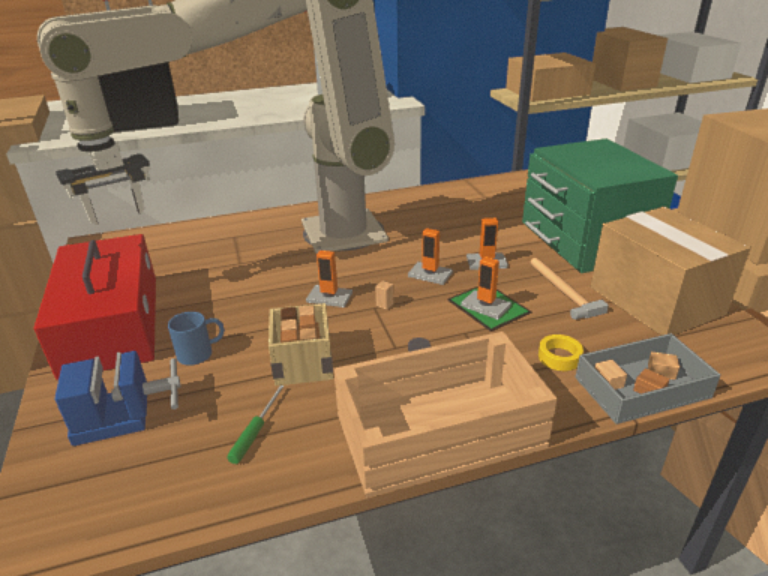

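View pics/top0.png

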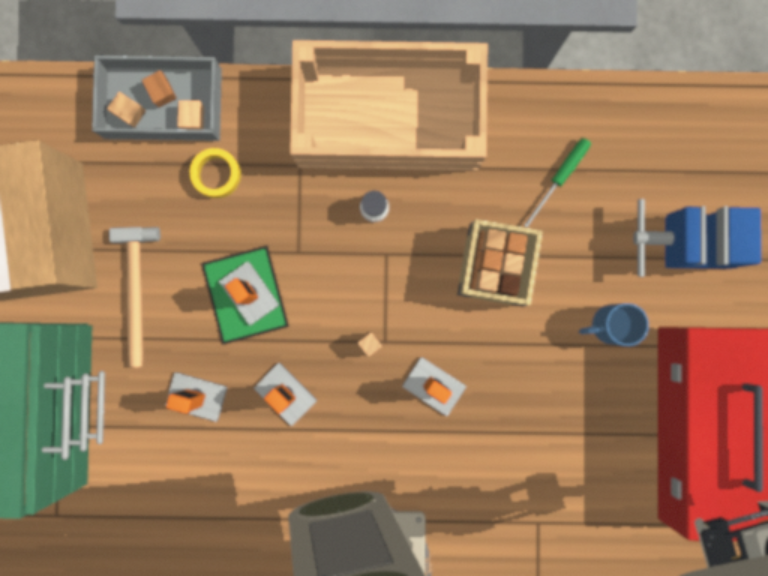

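View pics/wrist0.png

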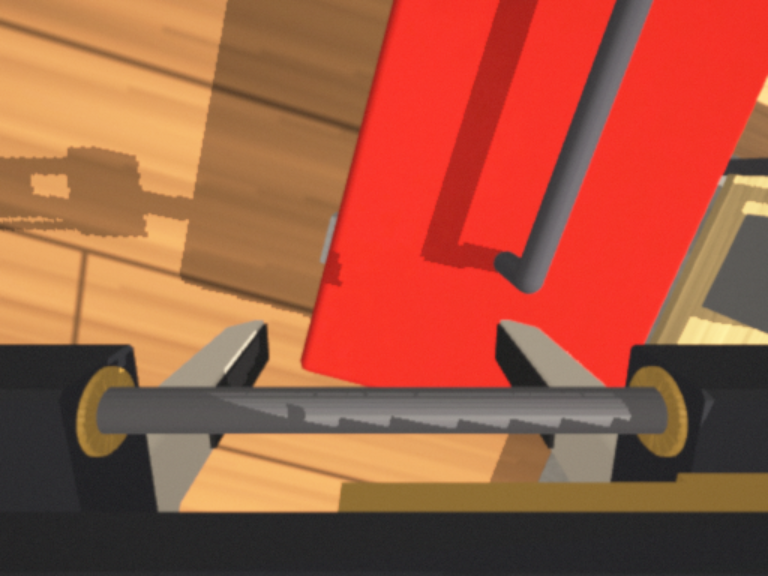

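The four candidates for the tamper, in the 768-px top view, are (240,290) on the mat, (190,397), (283,395) and (437,388). Next I'll measure their positions and look at close crops.

```bash
cat > h.py <<'E'
import numpy as np, cv2
from plant import *
def cam(n):
    c=read_camera(n); R=cv2.Rodrigues(np.array(c["rvec"],float))[0]; return c,R
def ray(c,R,uv,z):
    p=cv2.undistortPoints(np.array([[uv]],float),c["K"],None)[0,0]
    d=R.T@np.array([p[0],p[1],1]); o=-R.T@np.array(c["tvec"]).ravel()
    return o+d*(z-o[2])/d[2]
def proj(c,P):
    return cv2.projectPoints(np.array(P,float).reshape(-1,3),np.array(c["rvec"],float),np.array(c["tvec"],float),c["K"],None)[0][:,0]
E
python3 - <<'E'
from h import *
c,R=cam("top")
for p in [(248,293),(195,397),(285,395),(435,386)]:
    q=ray(c,R,(p[0]/1.5,p[1]/1.5),.012); print(p,q,np.hypot(q[0],q[1]))
for p in [(502,262)]: print("bin",ray(c,R,(p[0]/1.5,p[1]/1.5),.104))
f=c["frame"][:,:,::-1]
a=cv2.resize(f[155:240,120:205],(595,595),interpolation=cv2.INTER_CUBIC); cv2.imwrite("pics/matc.png",a)
a=cv2.resize(f[140:210,300:370],(595,595),interpolation=cv2.INTER_CUBIC); cv2.imwrite("pics/binc.png",a)
c,R=cam("scene");f=c["frame"][:,:,::-1]
a=cv2.resize(f[140:225,260:360],(700,595),interpolation=cv2.INTER_CUBIC); cv2.imwrite("pics/tsc.png",a)
E
```

```text
(248, 293) [0.51065904 0.22648304 0.012     ] 0.5586297720975917
(195, 397) [0.31578797 0.32081515 0.012     ] 0.4501604135435955
(285, 395) [0.32182526 0.15364328 0.012     ] 0.3566199013398366
(435, 386) [ 0.34240463 -0.12521059  0.012     ] 0.36458006613456156
bin [ 0.56810148 -0.23315967  0.104     ]
```

View pics/matc.png

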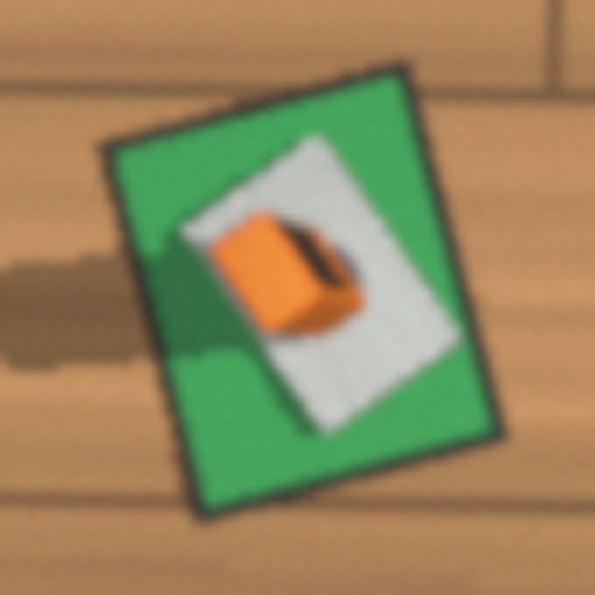

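View pics/binc.png

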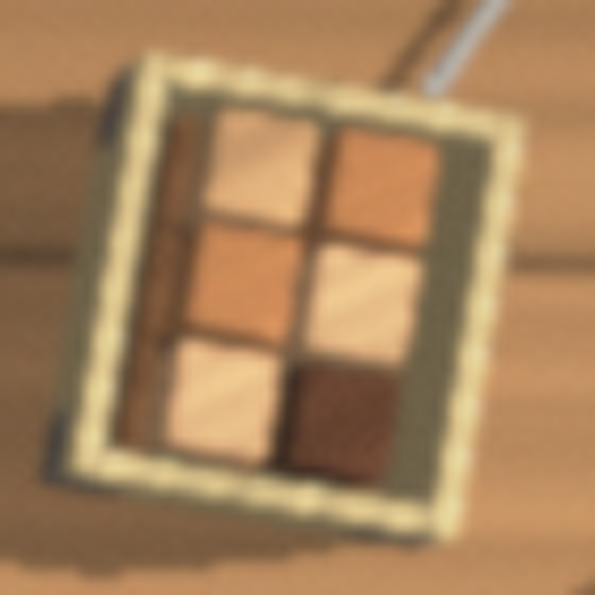

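View pics/tsc.png

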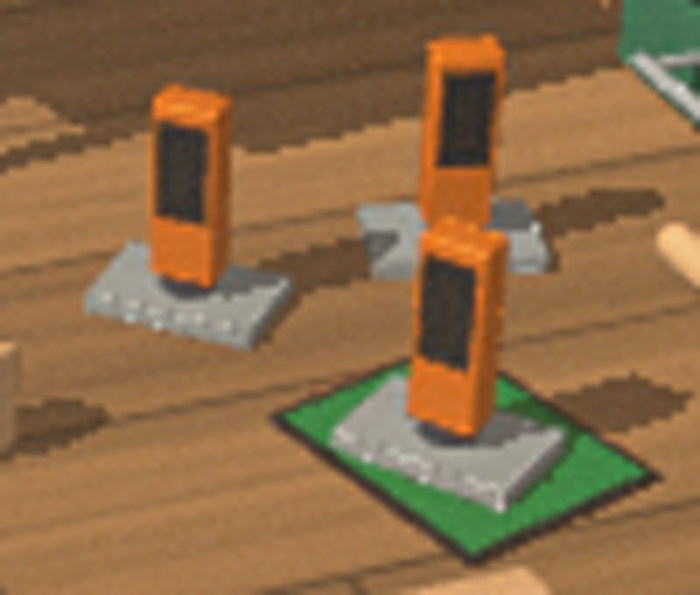

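```bash
python3 - <<'E'
from h import *
c,R=cam("top")
def f(pts,s,o,z,name):
    P=np.array([ray(c,R,(o[0]+(u+.5)/s-.5,o[1]+(v+.5)/s-.5),z)[:2] for u,v in pts])
    ctr=P.mean(0); e=[np.linalg.norm(P[(i+1)%4]-P[i]) for i in range(4)]
    a=(P[1]-P[0]+P[2]-P[3]);b=(P[2]-P[1]+P[3]-P[0])
    print(name,ctr.round(4),np.round(e,4),"angA",np.degrees(np.arctan2(a[1],a[0])).round(1),"angB",np.degrees(np.arctan2(b[1],b[0])).round(1))
f([(318,135),(460,338),(325,435),(182,232)],7,(120,155),.016,"foot")
f([(105,147),(405,65),(503,435),(200,517)],7,(120,155),.004,"mat")
f([(143,55),(525,120),(455,540),(68,475)],8.5,(300,140),.104,"bin")
f([(243+0,208),(265+0,210),(365,290),(265,335)],7,(120,155),.134,"-")
E
```

```text
foot [0.5107 0.2254] [0.0994 0.0661 0.0995 0.0666] angA -143.9 angB 126.6
mat [0.5087 0.2348] [0.1253 0.1547 0.1259 0.1542] angA -73.9 angB -164.2
bin [ 0.5685 -0.233 ] [0.1198 0.1319 0.1209 0.1322] angA -98.8 angB 170.7
- [0.5152 0.2176] [0.0081 0.0469 0.0399 0.0472] angA -69.7 angB -148.4
```

```bash
python3 - <<'E'
from h import *
ct,Rt=cam("top"); cs,Rs=cam("scene")
# toolbox near-left top corner: scene front-top corners vs top view
def tri(ut,us):
    best=min((np.linalg.norm(proj(cs,ray(ct,Rt,np.array(ut)/1.5,z))[0]*1.5-us),z) for z in np.arange(0,.4,.005)); return best, ray(ct,Rt,np.array(ut)/1.5,best[1])
print(tri((658,327),(148,308)), tri((758,388),(93,243)), tri((658,327),(130,345)))
for z in (.1,.2,.25): print(z,proj(cs,ray(ct,Rt,(660/1.5,330/1.5),z))*1.5,proj(cs,ray(ct,Rt,(690/1.5,535/1.5),z))*1.5)
E
```

```text
((np.float64(12.847258335897841), np.float64(0.125)), array([ 0.45845497, -0.49847231,  0.125     ])) ((np.float64(1.0536531623740155), np.float64(0.26)), array([ 0.36791762, -0.60078033,  0.26      ])) ((np.float64(23.93803745785243), np.float64(0.03)), array([ 0.45814672, -0.53415389,  0.03      ]))
0.1 [[156.91749607 320.20295961]] [[136.61961653 247.74794525]]
0.2 [[164.87778295 276.86781018]] [[143.92410826 214.3563195 ]]
0.25 [[169.09251452 253.92315687]] [[147.83623001 196.47251451]]
```

move_arm --pt "0 0 -0.6 0 0 0 1" --pt "0.72 -0.97 -0.8 0 0 0 1" --pt "0.72 -0.97 -0.8 0 0 0 1" --pt "0.72 -0.97 -0.8 0 0 0 1"

```text
t: 0.8
tool_pos: [0.2084, -0.4621, 0.3005]
orientation: [3.109, 0.436, 0.002]
force: [-0.2, -0.2, 0.5]
opening: 0.0925
```

move_arm --pt "0.72 -0.97 0 0 0 0 1" --pt "0.72 -0.97 0 0 0 0 1" --pt "0.72 -0.97 0 0 0 0 1"

```text
t: 1.1
tool_pos: [0.2509, -0.3481, 0.2991]
orientation: [3.11, 0.437, 0.002]
force: [-0.7, -0.8, 0.7]
opening: 0.093
```

move_arm --pt "0.91 -0.78 0 0 0 0 1" --pt "0.91 -0.78 0 0 0 0 1" --pt "0.91 -0.78 0 0 0 0 1"

```text
t: 1.4
tool_pos: [0.3174, -0.2481, 0.2991]
orientation: [3.111, 0.439, 0.003]
force: [0.1, 0.7, 0.0]
opening: 0.0927
```

move_arm --pt "0.91 -0.78 0 0 0 0 1" --pt "0.91 -0.78 0 0 0 0 1" --pt "0.91 -0.78 0 0 0 0 1"

```text
t: 1.7
tool_pos: [0.3835, -0.1479, 0.2989]
orientation: [-3.11, -0.439, -0.002]
force: [-0.0, -0.1, -0.8]
opening: 0.0929
```

move_arm --pt "0.91 -0.78 0 0 0 0 1" --pt "0.91 -0.78 0 0 0 0 1" --pt "0.91 -0.78 0 0 0 0 1"

```text
t: 2.0
tool_pos: [0.4495, -0.0477, 0.2987]
orientation: [-3.11, -0.439, -0.001]
force: [0.3, -0.5, 0.4]
opening: 0.0931
```

move_arm --pt "0.45 -0.83 0 0 0 0 1" --pt "0.45 -0.83 0 0 0 0 1" --pt "0.45 -0.83 0 0 0 0 1"

```text
t: 2.3
tool_pos: [0.469, 0.0458, 0.2985]
orientation: [-3.108, -0.443, -0.0]
force: [-0.4, -1.0, 0.6]
opening: 0.093
```

move_arm --pt "0.45 -0.83 0 0 0 0 1" --pt "0.45 -0.83 0 0 0 0 1" --pt "0.45 -0.83 0 0 0 0 1" --pt "0.45 -0.83 0 0 0 0 1"

```text
t: 2.7
tool_pos: [0.4891, 0.1335, 0.2984]
orientation: [3.11, 0.438, -0.001]
force: [-0.7, 0.2, 0.6]
opening: 0.0928
```

move_arm --pt "0.46 -0.82 0 0 0 -0.113 1" --pt "0.46 -0.82 0 0 0 -0.113 1" --pt "0.46 -0.82 0 0 0 -0.113 1" --pt "0.46 -0.82 0 0 0 -0.113 1"

```text
t: 3.1
tool_pos: [0.5111, 0.224, 0.2983]
orientation: [2.985, 0.979, -0.001]
force: [-0.6, -0.2, 0.2]
opening: 0.0928
```

```bash
python3 - <<'E'
from h import *
s=read_state(); print(s["tool_pos"],cv2.Rodrigues(s["orientation"])[0].round(4).tolist(),s["q"])
for n in ["wrist","top"]:
    c,R=cam(n); cv2.imwrite(f"pics/{n}1.png",cv2.resize(c["frame"][:,:,::-1],(768,576)))
    print(R.T@-np.array(c["tvec"]))
E
```

```text
[0.51112532 0.22399006 0.29834437] [[0.8059, 0.5921, -0.0006], [0.5921, -0.8059, -0.0008], [-0.001, 0.0003, -1.0]] [ 3.21566048e-01 -1.82650706e-03  1.48223899e+00 -6.22150686e-04
  1.66199742e+00  1.25869445e+00]
[0.56487837 0.26456644 0.46448348]
[ 0.4625564  -0.02371556  1.3890104 ]
```

View pics/wrist1.png

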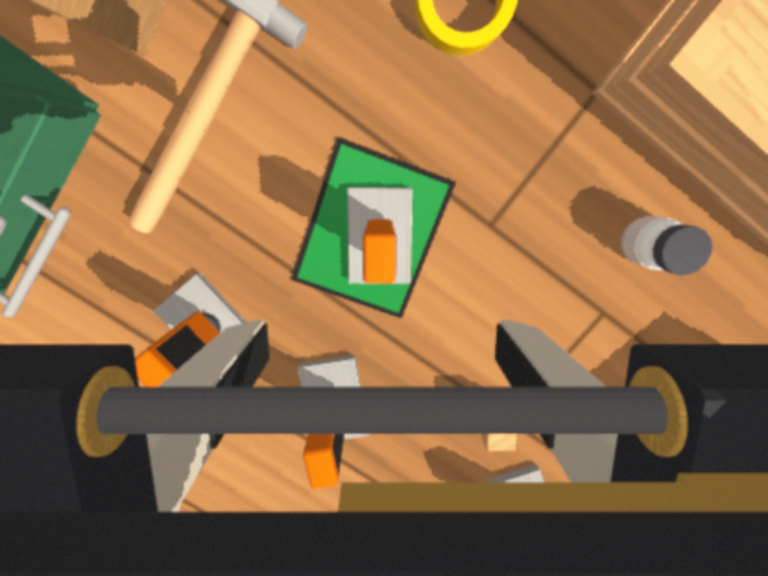

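```bash
python3 - <<'E'
from h import *
c,R=cam("wrist")
f=c["frame"][:,:,::-1]
cv2.imwrite("pics/wc.png",cv2.resize(f[85:220,185:315],(780,810//1*1))[:600*2:1][:,:][:810])
cv2.imwrite("pics/wc.png",cv2.resize(f[115:200,220:290],(490,595),interpolation=cv2.INTER_CUBIC))
for pts,z in [([(349,187),(412,187),(410,284),(347,284)],.016)]:
    P=np.array([ray(c,R,((u+.5)/1.5-.5,(v+.5)/1.5-.5),z)[:2] for u,v in pts]); print(P.mean(0),P)
E
```

```text
[0.5104666 0.2261025] [[0.53346446 0.28087535]
 [0.57096216 0.22920629]
 [0.4885216  0.16986669]
 [0.44891817 0.22446167]]
```

View pics/wc.png

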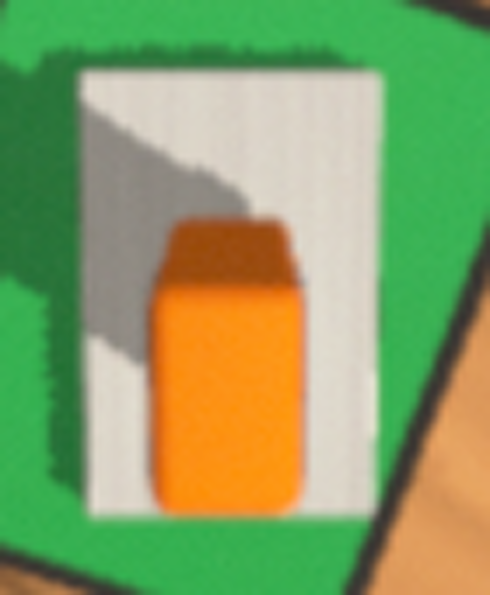

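move_arm --pt "0.01 -0.02 0.5 0 0 0 0.4" --pt "0.01 -0.02 1 0 0 0 0.4" --pt "0.01 -0.02 1 0 0 0 0.4"

```text
t: 3.55
tool_pos: [0.5057, 0.224, 0.1906]
orientation: [2.987, 0.973, -0.021]
force: [-0.5, -0.0, -1.5]
opening: 0.0737
```

move_arm --pt "0 0 0.4 0 0 0 0.4" --pt "0 0 0.8 0 0 0 0.4" --pt "0 0 1 0 0 0 0.4" --pt "0 0 1 0 0 0 0.4"

```text
t: 3.95
tool_pos: [0.5096, 0.2257, 0.0978]
orientation: [2.986, 0.975, -0.006]
force: [0.6, -0.3, 0.4]
opening: 0.0649
```

move_arm --pt "0 0 0.18 0 0 0 0.2" --pt "0 0 0.18 0 0 0 0.2" --pt "0 0 0.18 0 0 0 0"

```text
t: 4.25
tool_pos: [0.512, 0.2271, 0.0834]
orientation: [2.986, 0.976, 0.004]
force: [0.6, 1.2, -0.4]
opening: 0.0516
```

```bash
python3 - <<'E'
from h import *
s=read_state(); print(s)
c,R=cam("wrist"); cv2.imwrite(f"pics/wrist2.png",cv2.resize(c["frame"][:,:,::-1],(768,576)))
E
```

```text
{'t': 4.25, 'q': array([ 3.25918716e-01,  1.27016953e-01,  1.74575735e+00, -2.68548669e-05,
        1.26623818e+00,  1.26467970e+00]), 'dq': array([ 1.97170369e-03, -4.27125904e-03, -3.06509865e-03,  3.94441935e-04,
       -8.47248605e-03,  7.14445190e-05]), 'joint_torque': array([-4.22095321e-02, -5.12166095e+01, -4.47031975e+01,  3.04764917e-02,
       -8.16600560e-02,  4.75982830e-03]), 'tool_pos': array([0.5120155 , 0.22708133, 0.08337197]), 'orientation': array([2.98601638, 0.97636758, 0.00405313]), 'force': array([ 0.56974618,  1.16739859, -0.4001323 ]), 'wrist_torque': array([-0.02472861,  0.00740388,  0.03947108]), 'opening': 0.05158028397727481}
```

View pics/wrist2.png

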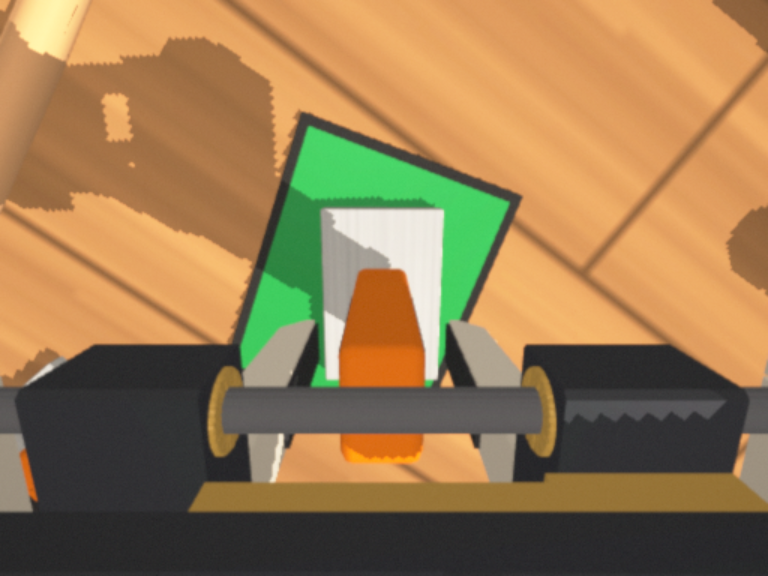

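move_arm --pt "-0.02 0 0.03 0 0 0 0" --pt "-0.02 0 0.03 0 0 0 -0.2" --pt "-0.02 0 0.03 0 0 0 -1" --pt "-0.02 0 0.03 0 0 0 -1" --pt "-0.02 0 0.03 0 0 0 -1" --pt "-0.02 0 0.03 0 0 0 -1" --pt "-0.02 0 0.03 0 0 0 -1" --squeeze 15

```text
t: 5.0
tool_pos: [0.509, 0.2257, 0.0777]
orientation: [2.986, 0.977, -0.0]
force: [-0.9, -1.8, 2.1]
opening: 0.0261
```

move_arm --pt "0 0 0 0 0 0 -1" --pt "0 0 0 0 0 0 -1" --pt "0 0 0 0 0 0 -1" --squeeze 55

```text
t: 5.3
tool_pos: [0.509, 0.2257, 0.0777]
orientation: [2.986, 0.977, 0.0]
force: [-1.0, -1.3, 3.3]
opening: 0.0255
```

```bash
python3 - <<'E'
from h import *
s=read_state(); print(s["tool_pos"],cv2.Rodrigues(s["orientation"])[0].round(4).tolist(),s["force"],s["wrist_torque"],s["opening"])
c,R=cam("wrist"); cv2.imwrite(f"pics/wrist3.png",cv2.resize(c["frame"][:,:,::-1],(768,576)))
E
```

```text
[0.50900844 0.2257382  0.07774973] [[0.8064, 0.5914, 0.0001], [0.5914, -0.8064, -0.0], [0.0, 0.0001, -1.0]] [-1.00752359 -1.28878111  3.27738968] [-0.14889029  0.13193736  0.05700456] 0.025530585744792913
```

View pics/wrist3.png

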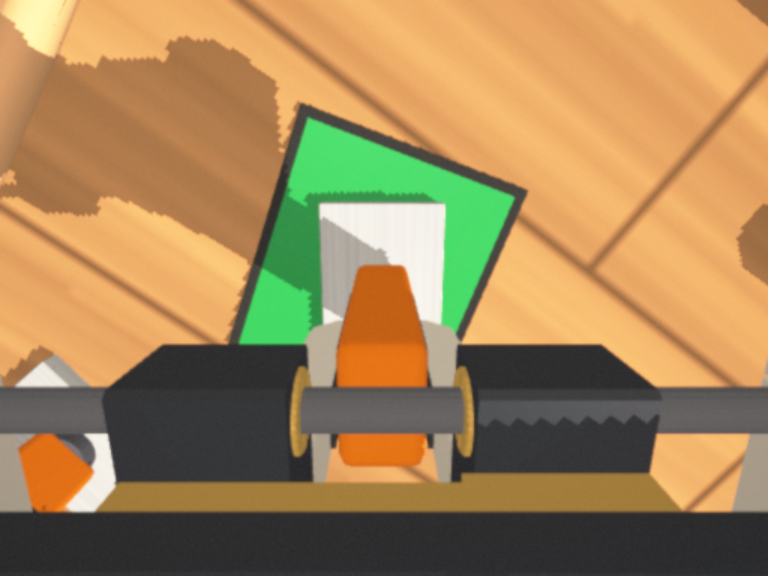

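move_arm --pt "0 0 -0.05 0 0 0 -1" --pt "0 0 -0.15 0 0 0 -1" --pt "0 0 -0.4 0 0 0 -1" --pt "0 0 -0.7 0 0 0 -1" --pt "0 0 -1 0 0 0 -1" --pt "0 0 -1 0 0 0 -1"

```text
t: 5.95
tool_pos: [0.5119, 0.2268, 0.1835]
orientation: [-2.985, -0.978, -0.014]
force: [1.3, 0.3, -2.4]
opening: 0.026
```

move_arm --pt "0 0 -0.3 0 0 0 -1" --pt "0 0 -0.6 0 0 0 -1" --pt "0 0 -0.6 0 0 0 -1" --pt "0 0 -0.6 0 0 0 -1" --pt "0 0 -0.6 0 0 0 -1"

```text
t: 6.45
tool_pos: [0.5079, 0.2254, 0.235]
orientation: [2.986, 0.978, -0.006]
force: [-0.3, 0.4, -3.7]
opening: 0.0257
```

```bash
python3 - <<'E'
from h import *
s=read_state(); print(s["tool_pos"],cv2.Rodrigues(s["orientation"])[0].round(4).tolist(),s["force"],s["wrist_torque"],s["opening"])
c,R=cam("wrist"); cv2.imwrite(f"pics/wrist4.png",cv2.resize(c["frame"][:,:,::-1],(768,576)))
E
```

```text
[0.50789026 0.22540918 0.23497492] [[0.8063, 0.5914, -0.0034], [0.5914, -0.8063, -0.0012], [-0.0035, -0.0011, -1.0]] [-0.33278839  0.37577641 -3.67467769] [-0.0226799   0.00386089  0.06196807] 0.025691640786532834
```

View pics/wrist4.png

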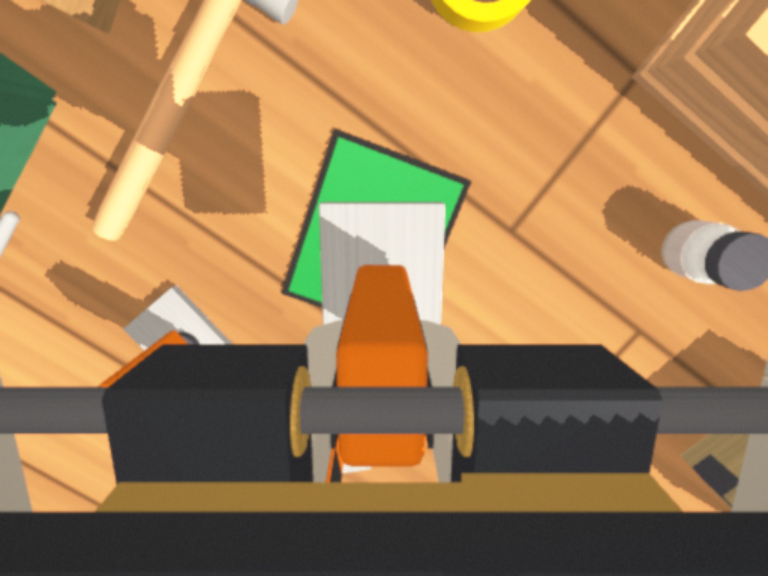

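move_arm --pt "-0.1 0.2 0 0 0 0 -1" --pt "-0.3 0.54 0 0 0 0 -1" --pt "-0.446 0.808 0 0 0 0 -1"

```text
t: 6.8
tool_pos: [0.5199, 0.1328, 0.2355]
orientation: [-2.985, -0.979, 0.005]
force: [0.0, 1.1, -3.7]
opening: 0.0257
```

move_arm --pt "-0.2 0.35 0 0 0 0 -1" --pt "-0.4 0.7 0 0 0 0 -1" --pt "-0.446 0.808 0 0 0 0 -1"

```text
t: 7.1
tool_pos: [0.5319, 0.0392, 0.2357]
orientation: [2.987, 0.973, -0.005]
force: [-0.2, 0.4, -2.8]
opening: 0.0256
```

move_arm --pt "-0.2 0.35 0 0 0 0 -1" --pt "-0.4 0.7 0 0 0 0 -1" --pt "-0.446 0.808 0 0 0 0 -1"

```text
t: 7.4
tool_pos: [0.5439, -0.0518, 0.236]
orientation: [-2.987, -0.974, 0.004]
force: [-0.3, 0.2, -3.4]
opening: 0.0256
```

move_arm --pt "-0.2 0.35 0 0 0 0 -1" --pt "-0.4 0.7 0 0 0 0 -1" --pt "-0.446 0.808 0 0 0 0 -1"

```text
t: 7.7
tool_pos: [0.5558, -0.1429, 0.2361]
orientation: [-2.986, -0.974, 0.003]
force: [-0.6, 0.4, -2.8]
opening: 0.0256
```

move_arm --pt "-0.2 0.35 0 0 0 0 -1" --pt "-0.4 0.7 0 0 0 0 -1" --pt "-0.446 0.808 0 0 0 0 -1" --pt "-0.446 0.808 0 0 0 0 -1"

```text
t: 8.1
tool_pos: [0.5679, -0.2324, 0.2362]
orientation: [-2.985, -0.974, 0.002]
force: [0.1, 0.6, -3.3]
opening: 0.026
```

move_arm --pt "0 0 0 0 0 0.04 -1" --pt "0 0 0 0 0 0.08 -1" --pt "0 0 0 0 0 0.12 -1" --pt "0 0 0 0 0 0.16 -1" --pt "0 0 0 0 0 0.2 -1" --pt "0 0 0 0 0 0.252 -1" --pt "0 0 0 0 0 0.252 -1" --pt "0 0 0 0 0 0.252 -1"

```text
t: 8.9
tool_pos: [0.5682, -0.2302, 0.2374]
orientation: [-3.131, 0.241, 0.001]
force: [-0.3, 0.4, -3.9]
opening: 0.0256
```

```bash
python3 - <<'E'
from h import *
s=read_state(); R=cv2.Rodrigues(s["orientation"])[0];print(s["tool_pos"],R.round(4).tolist(),s["force"],np.degrees(np.arctan2(R[1,0],R[0,0])))
d=R.T@(np.array([.567,-.233,.235])-s["tool_pos"]); print(d)
for n in ["wrist","top","scene"]:
    c,R=cam(n); cv2.imwrite(f"pics/{n}5.png",cv2.resize(c["frame"][:,:,::-1],(768,576)))
    if n=="top": cv2.imwrite("pics/bc5.png",cv2.resize(c["frame"][130:220,290:380,::-1],(594,594),interpolation=cv2.INTER_CUBIC))
E
```

```text
[ 0.56823009 -0.2302392   0.23735068] [[0.9882, -0.1533, -0.0004], [-0.1533, -0.9882, 0.0009], [-0.0005, -0.0008, -1.0]] [-0.29509862  0.4057255  -3.8500232 ] -8.817129542893639
[-0.00079119  0.00291859  0.00234876]
```

View pics/wrist5.png

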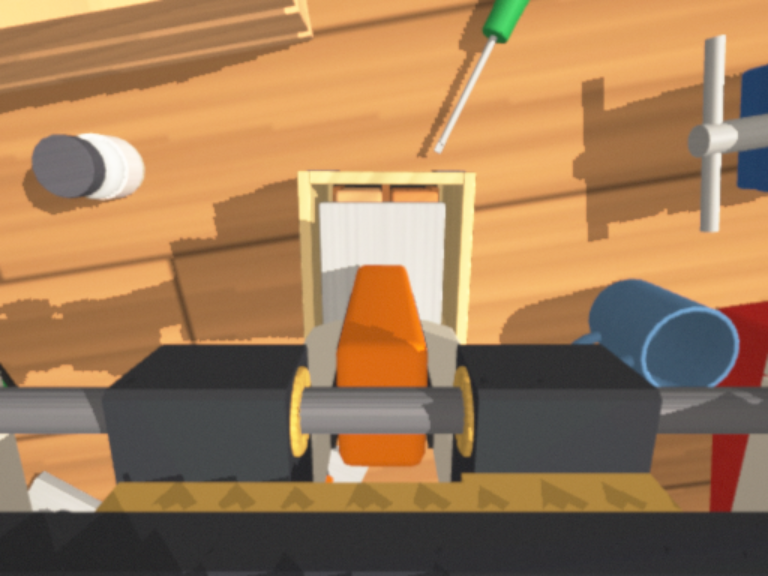

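View pics/scene5.png

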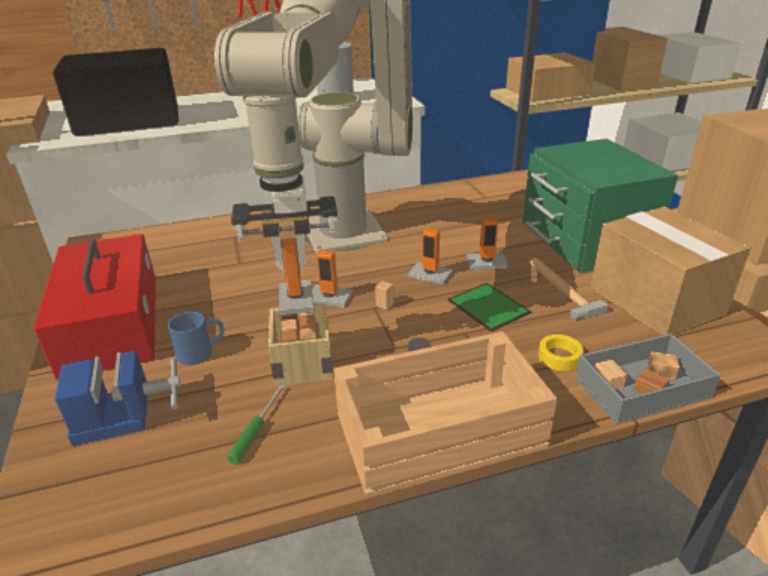

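```bash
python3 - <<'E'
from h import *
c,R=cam("wrist")
cv2.imwrite("pics/wb.png",cv2.resize(c["frame"][105:240,190:325,::-1],(594,594),interpolation=cv2.INTER_CUBIC))
g=lambda p,z: ray(c,R,((p[0]+.5)/1.5-.5,(p[1]+.5)/1.5-.5),z)
a=np.radians(-9.05); ex=np.array([np.cos(a),np.sin(a)]); ey=np.array([-ex[1],ex[0]])
for p,z in [((298,172),.104),((476,172),.104),((320,203),.237-.0737+.012),((445,203),.237-.0737+.012)]:
    q=g(p,z); d=q[:2]-[.5685,-.233]; print(p,q,"binframe",d@ex,d@ey)
E
```

```text
(298, 172) [ 0.64255405 -0.18561716  0.104     ] binframe 0.06567903566698231 0.05844141970776419
(476, 172) [ 0.62388356 -0.30357934  0.104     ] binframe 0.06579598309666412 -0.06098910386506339
(320, 203) [ 0.62342111 -0.20698037  0.1753    ] binframe 0.05014462959846565 0.034334609450851275
(445, 203) [ 0.61325895 -0.27120295  0.1753    ] binframe 0.05021094785196934 -0.03068695696023387
```

View pics/wb.png

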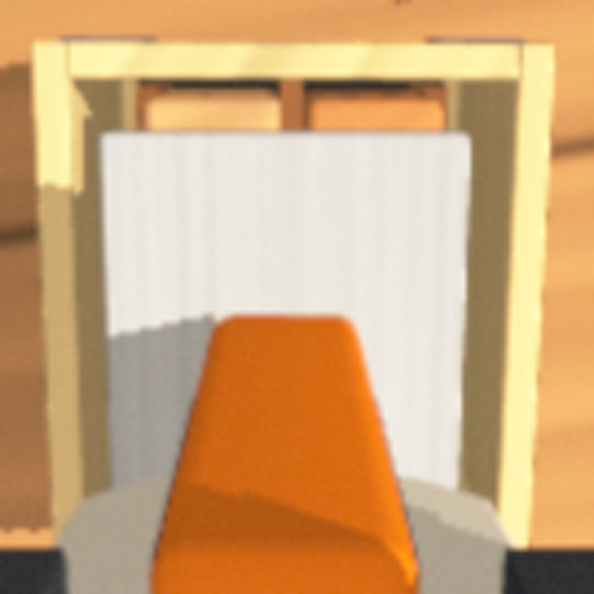

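move_arm --pt "0 0.03 0.1 0 0 -0.001 -1" --pt "0 0.03 0.2 0 0 -0.001 -1" --pt "0 0.03 0.35 0 0 -0.001 -1" --pt "0 0.03 0.45 0 0 -0.001 -1" --pt "0 0.03 0.45 0 0 -0.001 -1" --pt "0 0.03 0.45 0 0 -0.001 -1"

```text
t: 9.7
tool_pos: [0.5673, -0.2347, 0.192]
orientation: [-3.132, 0.244, 0.002]
force: [-0.0, -0.7, -4.6]
opening: 0.0262
```

```bash
python3 - <<'E'
from h import *
s=read_state(); R=cv2.Rodrigues(s["orientation"])[0];print(s["tool_pos"],R.round(4).tolist(),s["force"],np.degrees(np.arctan2(R[1,0],R[0,0])))
c,R=cam("wrist")
cv2.imwrite("pics/wb6.png",cv2.resize(c["frame"][85:240,180:335,::-1],(594,594),interpolation=cv2.INTER_CUBIC))
c,R=cam("scene")
cv2.imwrite("pics/sc6.png",cv2.resize(c["frame"][150:260,160:240,::-1],(480,594),interpolation=cv2.INTER_CUBIC))
E
```

```text
[ 0.56728316 -0.23472096  0.19197228] [[0.9879, -0.1552, -0.0011], [-0.1552, -0.9879, 0.0006], [-0.0012, -0.0004, -1.0]] [-0.03856553 -0.67893819 -4.55839762] -8.925923230341786
```

View pics/wb6.png

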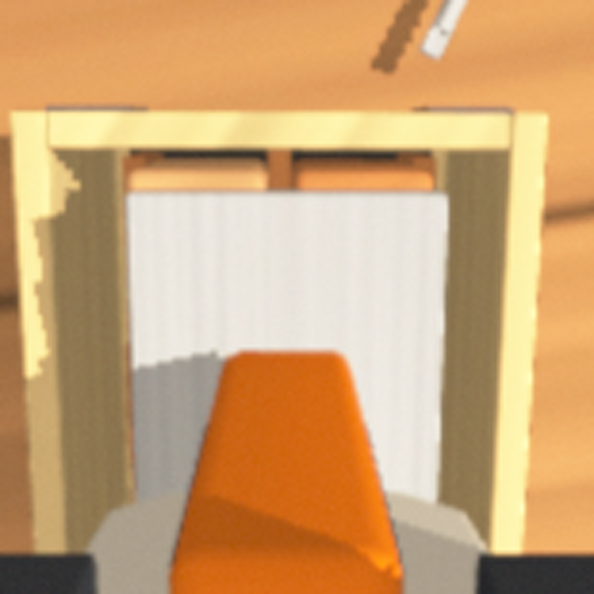

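View pics/sc6.png

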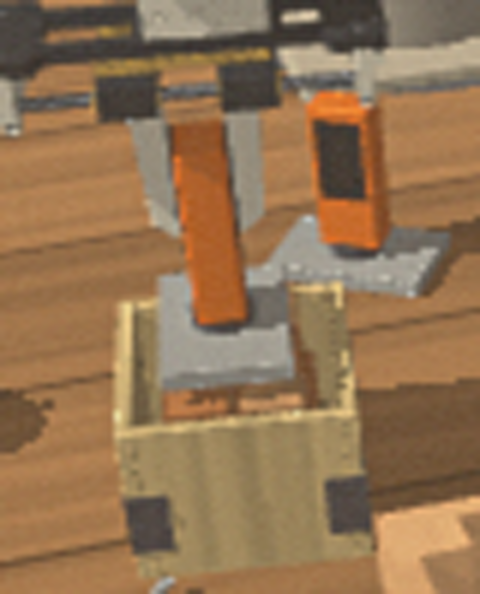

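move_arm --pt "0 -0.01 0.02 0 0 0 -1" --pt "0 -0.01 0.04 0 0 0 -1" --pt "0 -0.01 0.06 0 0 0 -1" --pt "0 -0.01 0.06 0 0 0 -1"

```text
t: 10.2
tool_pos: [0.5676, -0.2337, 0.1862]
orientation: [-3.132, 0.244, 0.001]
force: [1.2, -0.2, -3.7]
opening: 0.0257
```

move_arm --pt "0 0 0.02 0 0 0 -1" --pt "0 0 0.03 0 0 0 -1" --pt "0 0 0.03 0 0 0 -1"

```text
t: 10.5
tool_pos: [0.568, -0.2339, 0.1839]
orientation: [3.132, -0.244, 0.001]
force: [-0.0, 0.1, -1.2]
opening: 0.0259
```

move_arm --pt "0 0 0.01 0 0 0 -1" --pt "0 0 0.02 0 0 0 -1" --pt "0 0 0.02 0 0 0 -1"

```text
t: 10.8
tool_pos: [0.568, -0.2339, 0.1817]
orientation: [3.132, -0.244, 0.001]
force: [1.0, 0.0, -0.2]
opening: 0.0261
```

move_arm --pt "0 0 0.01 0 0 0 -1" --pt "0 0 0.02 0 0 0 -1" --pt "0 0 0.02 0 0 0 -1"

```text
t: 11.1
tool_pos: [0.5679, -0.2339, 0.1796]
orientation: [3.132, -0.244, 0.0]
force: [1.1, 0.4, 0.9]
opening: 0.0256
```

move_arm --pt "0 0 0.01 0 0 0 -1" --pt "0 0 0.02 0 0 0 -1" --pt "0 0 0.02 0 0 0 -1"

```text
t: 11.4
tool_pos: [0.568, -0.2339, 0.1779]
orientation: [3.132, -0.244, 0.001]
force: [0.8, 1.5, 3.3]
opening: 0.0259
```

move_arm --pt "0 0 0.01 0 0 0 -1" --pt "0 0 0.02 0 0 0 -1" --pt "0 0 0.02 0 0 0 -1"

```text
t: 11.7
tool_pos: [0.5679, -0.2339, 0.1756]
orientation: [3.132, -0.244, 0.001]
force: [2.3, 0.4, 3.4]
opening: 0.0258
```

move_arm --pt "0 0 0.01 0 0 0 -1" --pt "0 0 0.02 0 0 0 -1" --pt "0 0 0.02 0 0 0 -1"

```text
t: 12.0
tool_pos: [0.5678, -0.2339, 0.1735]
orientation: [-3.132, 0.244, -0.0]
force: [1.6, 1.2, 3.3]
opening: 0.0256
```

move_arm --pt "0 0 0.01 0 0 0 -1" --pt "0 0 0.02 0 0 0 -1" --pt "0 0 0.02 0 0 0 -1"

```text
t: 12.3
tool_pos: [0.5678, -0.2339, 0.1714]
orientation: [-3.132, 0.244, 0.0]
force: [2.1, 1.3, 3.2]
opening: 0.0259
```

move_arm --pt "0 0 0.01 0 0 0 -1" --pt "0 0 0.02 0 0 0 -1" --pt "0 0 0.02 0 0 0 -1"

```text
t: 12.6
tool_pos: [0.5677, -0.2339, 0.1694]
orientation: [-3.132, 0.244, 0.0]
force: [0.5, 0.7, 3.2]
opening: 0.0257
```

move_arm --pt "0 0 0.01 0 0 0 -1" --pt "0 0 0.02 0 0 0 -1" --pt "0 0 0.02 0 0 0 -1"

```text
t: 12.9
tool_pos: [0.5677, -0.2339, 0.1674]
orientation: [-3.132, 0.244, 0.0]
force: [0.9, 0.2, 2.5]
opening: 0.0259
```

move_arm --pt "0 0 0.01 0 0 0 -1" --pt "0 0 0.02 0 0 0 -1" --pt "0 0 0.02 0 0 0 -1"

```text
t: 13.2
tool_pos: [0.5677, -0.2339, 0.1654]
orientation: [-3.132, 0.244, 0.0]
force: [1.4, 1.2, 3.0]
opening: 0.0257
```

move_arm --pt "0 0 0.01 0 0 0 -1" --pt "0 0 0.02 0 0 0 -1" --pt "0 0 0.02 0 0 0 -1"

```text
t: 13.5
tool_pos: [0.5677, -0.2339, 0.1634]
orientation: [3.132, -0.244, -0.0]
force: [0.5, -0.3, 3.7]
opening: 0.0258
```

move_arm --pt "0 0 0.01 0 0 0 -1" --pt "0 0 0.02 0 0 0 -1" --pt "0 0 0.02 0 0 0 -1"

```text
t: 13.8
tool_pos: [0.5678, -0.2339, 0.1614]
orientation: [-3.132, 0.244, 0.0]
force: [1.0, -0.2, 3.1]
opening: 0.0259
```

move_arm --pt "0 0 0.01 0 0 0 -1" --pt "0 0 0.02 0 0 0 -1" --pt "0 0 0.02 0 0 0 -1"

```text
t: 14.1
tool_pos: [0.5678, -0.2339, 0.1594]
orientation: [3.132, -0.244, -0.0]
force: [0.6, -0.7, 2.6]
opening: 0.0255
```

move_arm --pt "0 0 0.01 0 0 0 -1" --pt "0 0 0.02 0 0 0 -1" --pt "0 0 0.02 0 0 0 -1"

```text
t: 14.4
tool_pos: [0.5677, -0.2339, 0.1574]
orientation: [-3.132, 0.244, 0.0]
force: [0.9, -0.1, 2.7]
opening: 0.0258
```

move_arm --pt "0 0 0.01 0 0 0 -1" --pt "0 0 0.02 0 0 0 -1" --pt "0 0 0.02 0 0 0 -1"

```text
t: 14.7
tool_pos: [0.5678, -0.2339, 0.1554]
orientation: [-3.132, 0.244, 0.0]
force: [0.9, -1.1, 3.1]
opening: 0.0259
```

move_arm --pt "0 0 0.01 0 0 0 -1" --pt "0 0 0.02 0 0 0 -1" --pt "0 0 0.02 0 0 0 -1"

```text
t: 15.0
tool_pos: [0.5679, -0.2339, 0.1543]
orientation: [3.132, -0.244, 0.001]
force: [-0.9, 1.4, 8.2]
opening: 0.026
```

move_arm --pt "0 0 0.005 0 0 0 -1" --pt "0 0 0.01 0 0 0 -1" --pt "0 0 0.01 0 0 0 -1"

```text
t: 15.3
tool_pos: [0.5679, -0.2339, 0.154]
orientation: [3.132, -0.244, 0.001]
force: [-2.9, 2.6, 12.9]
opening: 0.0259
```

move_arm --pt "0 0 0.005 0 0 0 -1" --pt "0 0 0.008 0 0 0 -1" --pt "0 0 0.008 0 0 0 -1"

```text
t: 15.6
tool_pos: [0.568, -0.2339, 0.1539]
orientation: [3.132, -0.244, 0.002]
force: [-3.9, 2.8, 15.6]
opening: 0.0258
```

```bash
python3 - <<'E'
from h import *
s=read_state(); R=cv2.Rodrigues(s["orientation"])[0];print(s["tool_pos"],R.round(4).tolist(),s["force"],s["wrist_torque"])
c,R=cam("wrist")
cv2.imwrite("pics/wb7.png",cv2.resize(c["frame"][85:240,180:335,::-1],(594,594),interpolation=cv2.INTER_CUBIC))
c,R=cam("scene")
cv2.imwrite("pics/sc7.png",cv2.resize(c["frame"][150:260,160:240,::-1],(480,594),interpolation=cv2.INTER_CUBIC))
E
```

```text
[ 0.56804407 -0.23392872  0.15386785] [[0.9879, -0.155, 0.001], [-0.155, -0.9879, -0.0005], [0.001, 0.0003, -1.0]] [-3.93952341  2.78412877 15.57373839] [ 0.78246289  1.2418154  -0.00513457]
```

View pics/wb7.png

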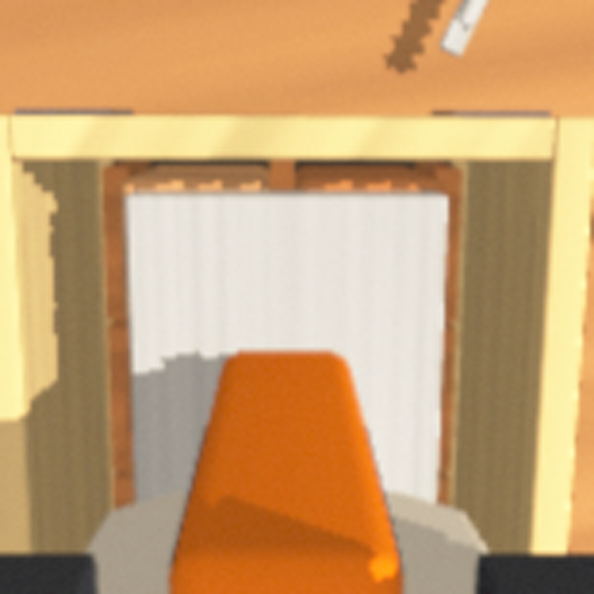

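View pics/sc7.png

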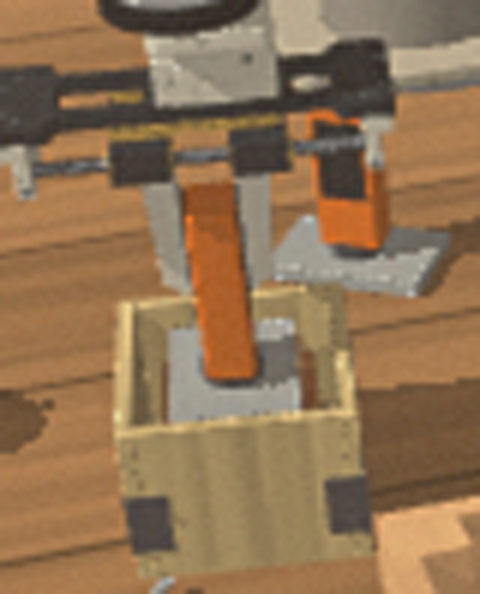

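move_arm --pt "0 0 0.004 0 0 0 -1" --pt "0 0 0.004 0 0 0 -1" --pt "0 0 0.004 0 0 0 -1"

```text
t: 16.0
tool_pos: [0.5681, -0.2339, 0.1537]
orientation: [3.132, -0.244, 0.002]
force: [-3.7, 2.9, 17.7]
opening: 0.0258
```

move_arm --pt "0 0 0.002 0 0 0 -1" --pt "0 0 0.002 0 0 0 -1" --pt "0 0 0.002 0 0 0 -1" --pt "0 0 0.002 0 0 0 -1"

```text
t: 16.4
tool_pos: [0.5681, -0.2339, 0.1536]
orientation: [3.132, -0.244, 0.002]
force: [-5.2, 2.7, 18.1]
opening: 0.0259
```

move_arm --pt "0 0 0 0 0 0 -1" --pt "0 0 0 0 0 0 -1" --pt "0 0 0 0 0 0 -1" --pt "0 0 0 0 0 0 -1" --pt "0 0 0 0 0 0 -1" --pt "0 0 0 0 0 0 -1" --pt "0 0 0 0 0 0 -1" --pt "0 0 0 0 0 0 -1"

```text
t: 17.2
tool_pos: [0.5681, -0.2339, 0.1537]
orientation: [3.132, -0.244, 0.002]
force: [-4.6, 2.7, 18.5]
opening: 0.026
```

move_arm --pt "0 0 0 0 0 0 -1" --pt "0 0 0 0 0 0 -1" --pt "0 0 0 0 0 0 -1" --pt "0 0 0 0 0 0 -1" --pt "0 0 0 0 0 0 -1" --pt "0 0 0 0 0 0 -1"

```text
t: 17.8
tool_pos: [0.5681, -0.234, 0.1537]
orientation: [3.132, -0.244, 0.002]
force: [-4.5, 3.5, 18.7]
opening: 0.0257
```

```bash
python3 - <<'E'
from h import *
for i in range(3):
    c,R=cam("wrist"); s=read_state(); R=cv2.Rodrigues(s["orientation"])[0];print(s["t"],s["tool_pos"],R[2].round(4),s["force"],s["wrist_torque"])
E
```

```text
17.85 [ 0.56807179 -0.2339486   0.15365101] [ 1.2e-03  4.0e-04 -1.0e+00] [-5.31811496  3.98424438 18.26667915] [0.89307133 1.51949463 0.02494597]
17.9 [ 0.56808403 -0.23392817  0.15366368] [ 1.2e-03  4.0e-04 -1.0e+00] [-4.30081974  2.70871637 18.7331111 ] [0.92776366 1.51326554 0.06662144]
17.95 [ 0.5680362  -0.23393908  0.15364896] [ 1.1e-03  4.0e-04 -1.0e+00] [-5.52104754  3.51415559 18.37134192] [ 0.87514929  1.50784265 -0.04458417]
```

move_arm --pt "0 0 -0.02 0 0 0 -1" --pt "0 0 -0.04 0 0 0 -1" --pt "0 0 -0.1 0 0 0 -1" --pt "0 0 -0.25 0 0 0 -1" --pt "0 0 -0.5 0 0 0 -1" --pt "0 0 -0.8 0 0 0 -1" --pt "0 0 -0.8 0 0 0 -1" --pt "0 0 -0.8 0 0 0 -1"

```text
t: 18.75
tool_pos: [0.5683, -0.2342, 0.232]
orientation: [3.131, -0.244, 0.003]
force: [-0.4, 0.2, -2.7]
opening: 0.0254
```

move_arm --pt "0.3 0 0 0 0 0 -1" --pt "0.6 -0.1 0 0 0 0 -1" --pt "0.8 -0.2 0 0 0 0 -1" --pt "0.9 -0.4 0 0 0 0 -1" --pt "0.9 -0.8 0 0 0 0 -1" --pt "0.9 -0.8 0 0 0 0 -1"

```text
t: 19.35
tool_pos: [0.6691, -0.1636, 0.228]
orientation: [-3.129, 0.238, 0.007]
force: [0.2, 0.5, -3.7]
opening: 0.0257
```

```bash
python3 - <<'E'
from h import *
s=read_state(); print(s["tool_pos"],s["force"])
c,R=cam("wrist"); cv2.imwrite("pics/w8.png",cv2.resize(c["frame"][:,:,::-1],(768,576)))
c,R=cam("top")
cv2.imwrite("pics/top8.png",cv2.resize(c["frame"][100:240,250:400,::-1],(640,597),interpolation=cv2.INTER_CUBIC))
c,R=cam("scene")
cv2.imwrite("pics/sc8.png",cv2.resize(c["frame"][180:270,160:250,::-1],(594,594),interpolation=cv2.INTER_CUBIC))
E
```

```text
[ 0.66908765 -0.16357387  0.22795022] [ 0.20326548  0.46816374 -3.68564435]
```

View pics/top8.png

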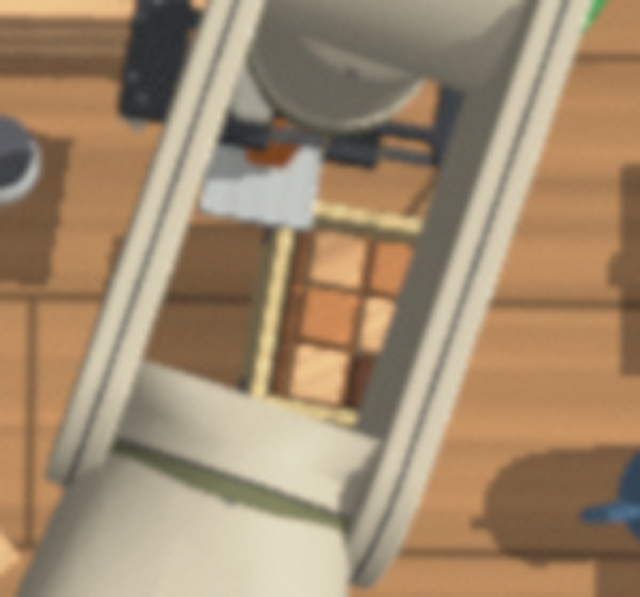

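View pics/sc8.png

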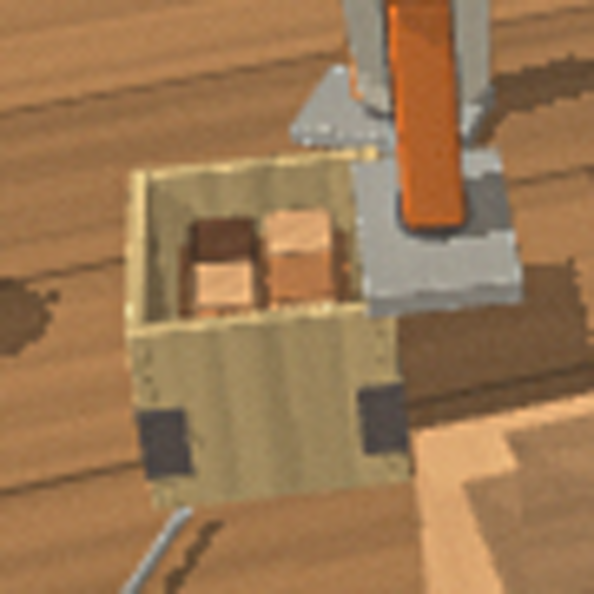

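View pics/w8.png

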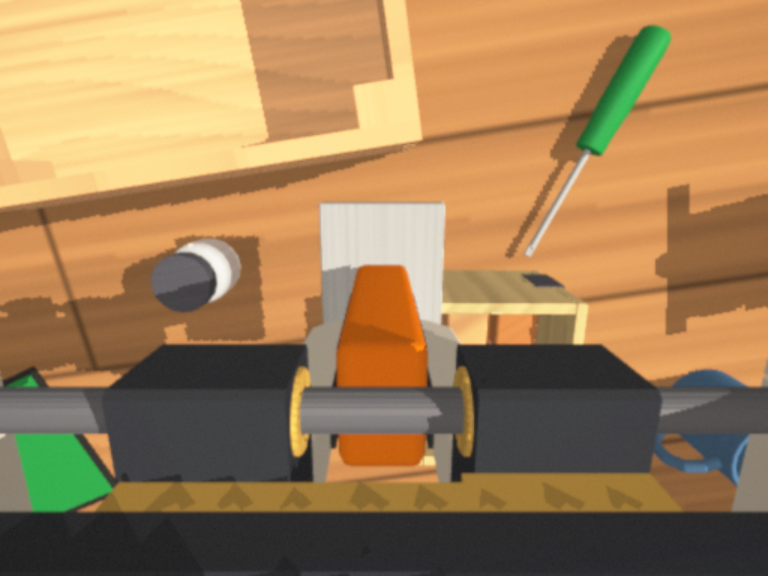

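```bash
python3 - <<'E'
from h import *
c,R=cam("scene")
s=8; x0,y0=170,195
im=cv2.resize(c["frame"][y0:y0+70,x0:x0+70,::-1],None,fx=s,fy=s,interpolation=cv2.INTER_CUBIC)
im2=im.copy()
a=np.radians(-9.0); ex=np.array([np.cos(a),np.sin(a)]); ey=np.array([-ex[1],ex[0]]); C=np.array([.5685,-.2335])
def quad(cx,cy,w,h,z,col):
    P=[np.r_[C+ex*(cx+sx*w/2)+ey*(cy+sy*h/2),z] for sx,sy in((1,1),(1,-1),(-1,-1),(-1,1))]
    q=((proj(c,P)+.5-[x0,y0])*s).astype(int); cv2.polylines(im2,[q],True,col,1)
for cx in(-.037,0,.037):
    for cy in(-.019,.019): quad(cx,cy,.033,.032,.081,(255,0,0))
quad(0,0,.132,.12,.104,(0,0,255)); quad(0,0,.116,.104,.104,(0,0,255))
cv2.imwrite("pics/ov.png",np.hstack([im,im2])[:,:][:590][:, :] if 0 else im2); cv2.imwrite("pics/ov0.png",im)
E
```

```text
(no output)
```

View pics/ov.png

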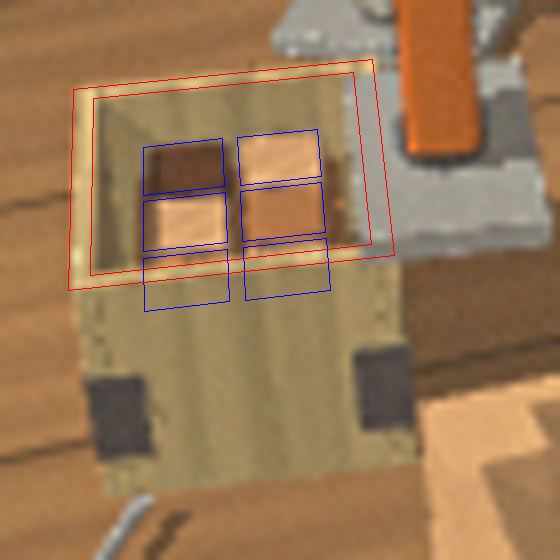

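View pics/ov0.png

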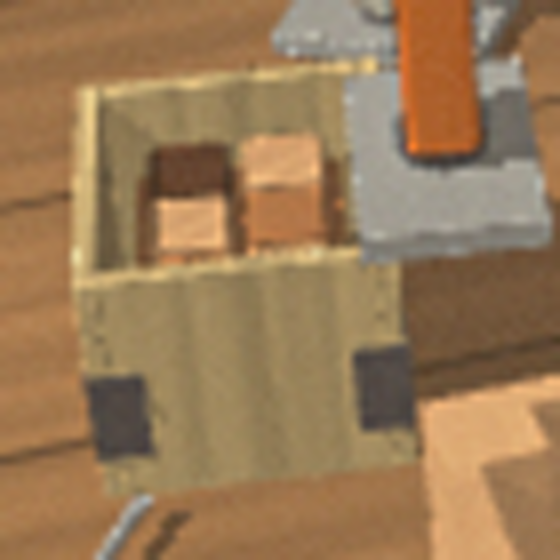

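move_arm --pt "-0.1 -0.2 0 0 0 0 -1" --pt "-0.3 -0.54 0 0 0 0 -1" --pt "-0.55 -0.92 0 0 0 0 -1"

```text
t: 19.85
tool_pos: [0.6283, -0.0705, 0.2303]
orientation: [3.131, -0.25, -0.001]
force: [0.7, 2.0, -2.6]
opening: 0.0255
```

move_arm --pt "-0.2 -0.35 0 0 0 0 -1" --pt "-0.4 -0.7 0 0 0 0 -1" --pt "-0.55 -0.92 0 0 0 0 -1"

```text
t: 20.15
tool_pos: [0.5878, 0.0313, 0.2309]
orientation: [-3.132, 0.245, 0.001]
force: [0.1, -0.4, -3.6]
opening: 0.0258
```

move_arm --pt "-0.2 -0.35 0 0 0 0 -1" --pt "-0.4 -0.7 0 0 0 0 -1" --pt "-0.55 -0.92 0 0 0 0 -1"

```text
t: 20.45
tool_pos: [0.5479, 0.1306, 0.2309]
orientation: [-3.132, 0.245, 0.001]
force: [-0.7, 0.1, -3.2]
opening: 0.0257
```

move_arm --pt "-0.2 -0.35 0 0 0 0 -1" --pt "-0.4 -0.7 0 0 0 0 -1" --pt "-0.55 -0.92 0 0 0 0 -1" --pt "-0.55 -0.92 0 0 0 0 -1"

```text
t: 20.85
tool_pos: [0.5075, 0.2309, 0.2309]
orientation: [-3.132, 0.241, 0.001]
force: [0.1, -0.7, -3.9]
opening: 0.026
```

move_arm --pt "0 0 0 0 0 -0.04 -1" --pt "0 0 0 0 0 -0.08 -1" --pt "0 0 0 0 0 -0.12 -1" --pt "0 0 0 0 0 -0.138 -1" --pt "0 0 0 0 0 -0.138 -1" --pt "0 0 0 0 0 -0.138 -1"

```text
t: 21.45
tool_pos: [0.5092, 0.2278, 0.231]
orientation: [3.112, 0.43, -0.0]
force: [-0.5, -0.9, -2.2]
opening: 0.026
```

```bash
python3 - <<'E'
from h import *
s=read_state(); R=cv2.Rodrigues(s["orientation"])[0];print(s["tool_pos"],R.round(4).tolist(),s["force"],np.degrees(np.arctan2(R[1,0],R[0,0])))
d=R.T@(np.array([.5075,.2345,.08])-s["tool_pos"]); print(d)
c,R=cam("wrist"); cv2.imwrite("pics/w9.png",cv2.resize(c["frame"][:,:,::-1],(768,576)))
E
```

```text
[0.5091795  0.22778101 0.23104352] [[0.9626, 0.271, -0.0001], [0.271, -0.9626, -0.0004], [-0.0002, 0.0003, -1.0]] [-0.50941132 -0.8805294  -2.24470315] 15.724064720418143
[ 0.00023851 -0.00697004  0.15104129]
```

View pics/w9.png

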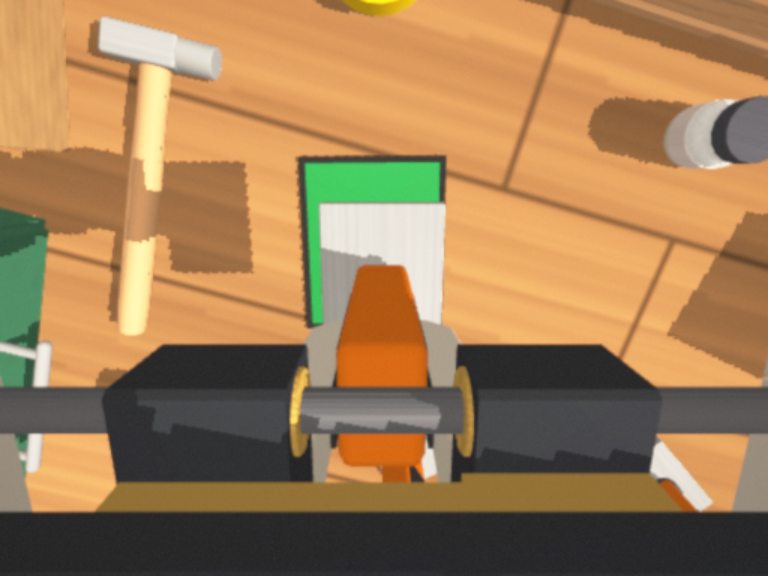

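```bash
python3 - <<'E'
from h import *
c,R=cam("wrist")
s=read_state(); T=cv2.Rodrigues(s["orientation"])[0]
g=lambda p,z: ray(c,R,((p[0]+.5)/1.5-.5,(p[1]+.5)/1.5-.5),z)
b=s["tool_pos"][2]-.0737
print([ (T.T@(g(p,z)-s["tool_pos"]))[:2].round(4) for p,z in [((299,157),.004),((445,157),.004),((310,326),.004),((320,203),b+.012),((445,203),b+.012)]])
E
```

```text
[array([ 0.0794, -0.0724]), array([0.0791, 0.0551]), array([-0.0769, -0.0694]), array([ 0.0512, -0.0324]), array([0.051 , 0.0325])]
```

move_arm --pt "0 -0.07 0.15 0 0 0 -1" --pt "0 -0.07 0.35 0 0 0 -1" --pt "0 -0.07 0.65 0 0 0 -1" --pt "0 -0.07 0.9 0 0 0 -1" --pt "0 -0.07 1 0 0 0 -1" --pt "0 -0.07 1 0 0 0 -1" --pt "0 -0.07 1 0 0 0 -1"

```text
t: 22.25
tool_pos: [0.5073, 0.2359, 0.1319]
orientation: [-3.111, -0.435, -0.001]
force: [0.3, 0.2, -3.0]
opening: 0.0258
```

move_arm --pt "0 0 0.15 0 0 0 -1" --pt "0 0 0.3 0 0 0 -1" --pt "0 0 0.42 0 0 0 -1" --pt "0 0 0.47 0 0 0 -1" --pt "0 0 0.49 0 0 0 -1" --pt "0 0 0.5 0 0 0 -1" --pt "0 0 0.5 0 0 0 -1" --pt "0 0 0.5 0 0 0 -1"

```text
t: 23.05
tool_pos: [0.5074, 0.2358, 0.0819]
orientation: [-3.111, -0.435, -0.002]
force: [0.9, 0.5, -3.1]
opening: 0.0262
```

```bash
python3 - <<'E'
from h import *
s=read_state(); R=cv2.Rodrigues(s["orientation"])[0];print(s["tool_pos"],R.round(4).tolist(),s["force"],s["wrist_torque"])
d=R.T@(np.array([.5077,.2345,.0777])-s["tool_pos"]); print(d)
c,R=cam("wrist"); cv2.imwrite("pics/w10.png",cv2.resize(c["frame"][:,:,::-1],(768,576)))
E
```

```text
[0.50739081 0.23576608 0.08190322] [[0.9617, 0.2742, 0.001], [0.2742, -0.9617, 0.0004], [0.0011, -0.0001, -1.0]] [ 0.93790124  0.47811101 -3.13096623] [ 0.01996156 -0.01342486  0.03327423]
[-5.45147364e-05  1.30265810e-03  4.20305905e-03]
```

View pics/w10.png

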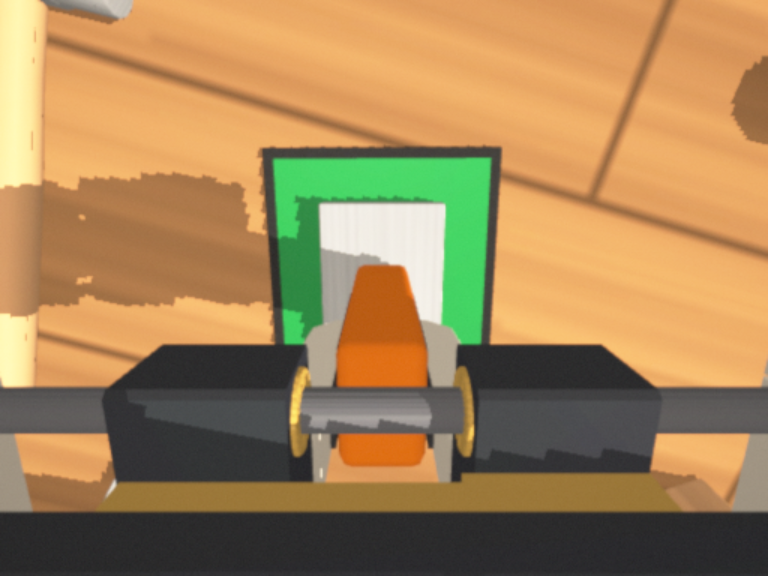

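move_arm --pt "0 0 0.01 0 0 0 -1" --pt "0 0 0.02 0 0 0 -1" --pt "0 0 0.03 0 0 0 -1" --pt "0 0 0.035 0 0 0 -1" --pt "0 0 0.035 0 0 0 -1"

```text
t: 23.6
tool_pos: [0.5069, 0.2356, 0.0778]
orientation: [3.111, 0.435, -0.0]
force: [-1.8, -0.4, -1.7]
opening: 0.0255
```

move_arm --pt "0 0 0.005 0 0 0 -1" --pt "0 0 0.008 0 0 0 -1" --pt "0 0 0.008 0 0 0 -1"

```text
t: 23.9
tool_pos: [0.5069, 0.2356, 0.0778]
orientation: [3.111, 0.435, 0.0]
force: [-5.1, -1.3, 5.1]
opening: 0.0257
```

move_arm --pt "0 0 -0.005 0 0 0 -1" --pt "0 0 -0.006 0 0 0 -1" --pt "0 0 -0.006 0 0 0 -1" --squeeze 15

```text
t: 24.2
tool_pos: [0.5071, 0.2357, 0.0777]
orientation: [-3.111, -0.435, -0.001]
force: [-1.5, -0.2, 2.1]
opening: 0.0258
```

move_arm --pt "0 0 0 0 0 0 -0.4" --pt "0 0 0 0 0 0 -0.3" --pt "0 0 0 0 0 0 -0.1" --pt "0 0 0 0 0 0 0.1" --pt "0 0 0 0 0 0 0.3" --pt "0 0 0 0 0 0 0.3"

```text
t: 24.8
tool_pos: [0.5069, 0.2356, 0.0775]
orientation: [3.111, 0.435, -0.0]
force: [0.2, -0.0, 0.2]
opening: 0.0583
```

```bash
python3 - <<'E'
from h import *
s=read_state(); print(s["tool_pos"],s["force"],s["opening"])
c,R=cam("wrist"); cv2.imwrite("pics/w11.png",cv2.resize(c["frame"][:,:,::-1],(768,576)))
E
```

```text
[0.50692481 0.23557228 0.07750689] [ 0.16188318 -0.03896207  0.16506627] 0.05827300896199114
```

View pics/w11.png

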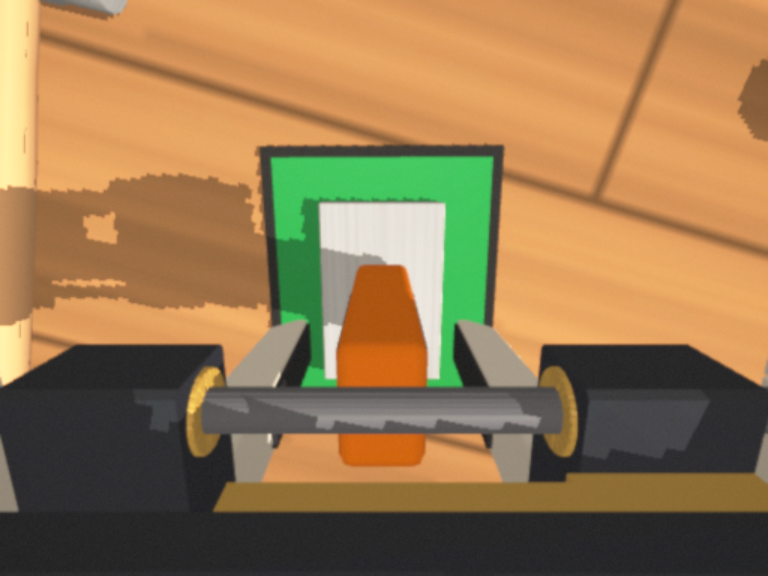

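Released: the tamper stands by itself and the fingers are clear on both sides. Next I'll withdraw straight up, then move back from the bin's line of sight and check.

move_arm --pt "0 0 -0.1 0 0 0 0.3" --pt "0 0 -0.3 0 0 0 0.3" --pt "0 0 -0.6 0 0 0 0.3" --pt "0 0 -1 0 0 0 0.3" --pt "0 0 -1 0 0 0 0.3"

```text
t: 25.35
tool_pos: [0.5105, 0.2369, 0.1853]
orientation: [-3.109, -0.435, -0.017]
force: [0.6, 0.4, 1.2]
opening: 0.0605
```

move_arm --pt "0 0 -0.4 0 0 0 0.3" --pt "0 0 -0.8 0 0 0 0.3" --pt "0 0 -1 0 0 0 0.3" --pt "0 0 -1 0 0 0 0.3" --pt "0 0 -1 0 0 0 0.3" --pt "0 0 -1 0 0 0 0.3"

```text
t: 25.95
tool_pos: [0.5061, 0.2353, 0.2755]
orientation: [3.111, 0.435, -0.005]
force: [-0.1, -0.7, -0.2]
opening: 0.0607
```

```bash
python3 - <<'E'
from h import *
s=read_state(); print(s["tool_pos"],s["force"])
c,R=cam("wrist"); f=c["frame"][:,:,::-1]
cv2.imwrite("pics/w12.png",cv2.resize(f,(768,576)))
c,R=cam("top"); cv2.imwrite("pics/top12.png",cv2.resize(c["frame"][130:230,280:400,::-1],(720,600),interpolation=cv2.INTER_CUBIC))
c,R=cam("scene"); cv2.imwrite("pics/s12.png",cv2.resize(c["frame"][:,:,::-1],(768,576)))
E
```

```text
[0.50608913 0.23533062 0.27553053] [-0.10105156 -0.66872597 -0.23843522]
```

View pics/w12.png

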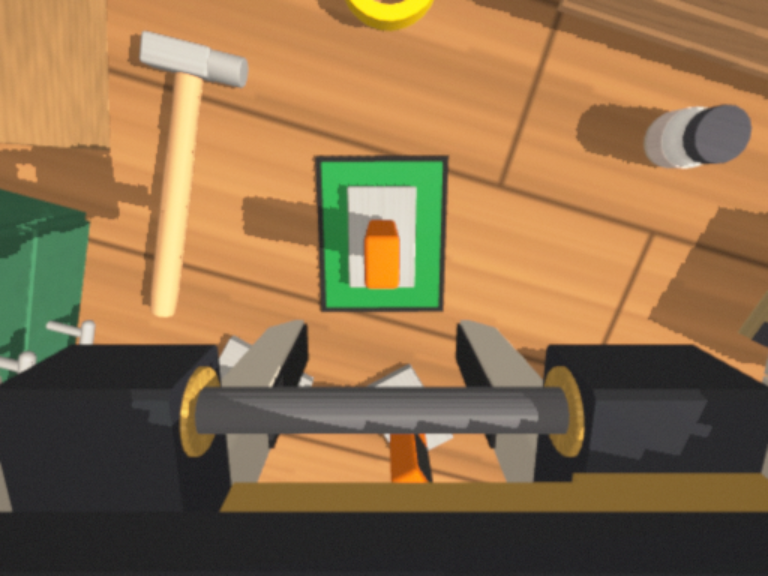

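View pics/top12.png

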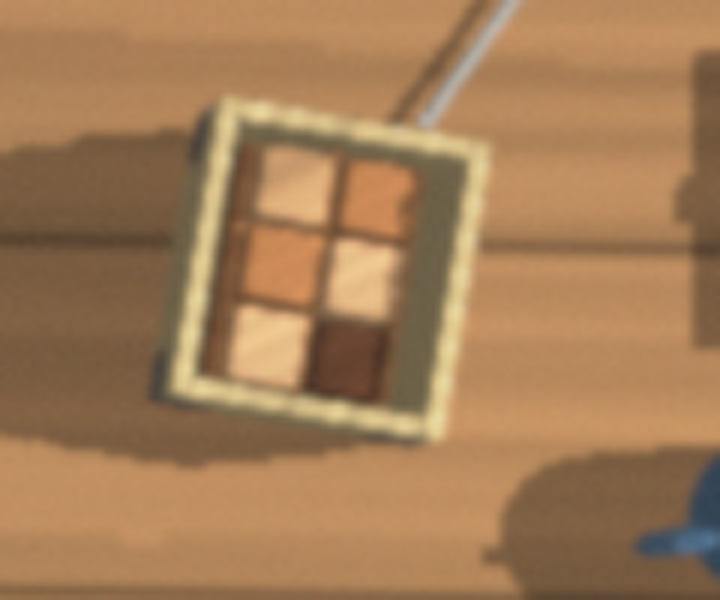

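View pics/s12.png

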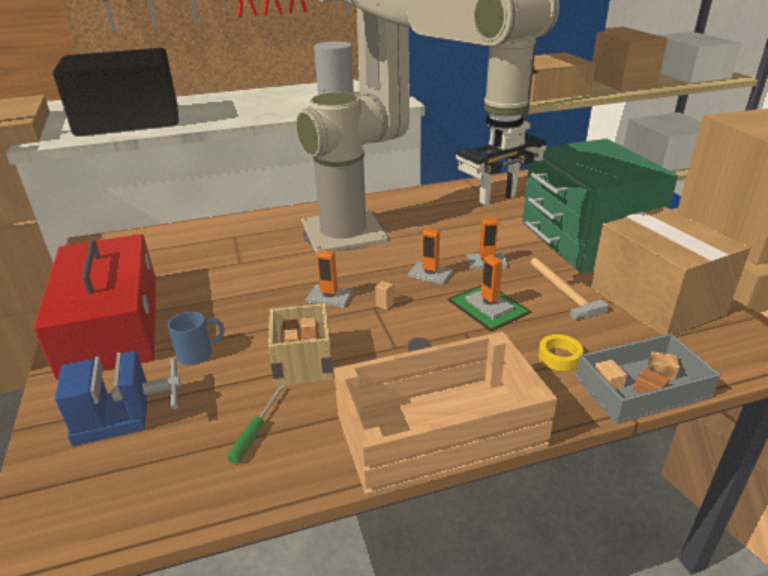

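```bash
python3 - <<'E'
from h import *
c,R=cam("wrist")
g=lambda p,z: ray(c,R,((p[0]+.5)/1.5-.5,(p[1]+.5)/1.5-.5),z)[:2]
F=np.mean([g(p,.016) for p in[(348,186),(416,186),(415,287),(348,287)]],0)
M=np.mean([g(p,.004) for p in[(316,157),(447,157),(441,310),(322,310)]],0)
print(F,M,F-M); print(close_job())
E
```

```text
[0.50842315 0.2365051 ] [0.50769571 0.23654514] [ 7.27438334e-04 -4.00414651e-05]
the job is handed in; nothing more can be done
None
```

I pressed all six chunks down to the hidden floor, stood the tamper back on its mat, let go and handed the job in at about 26 s. `close_job()` gave no verdict.

- **Choice of tamper:** I took the one on the mat, 0.56 m from the base. The other three were 0.36 to 0.45 m away.
- **Pressing:** The chunks sank under about 3 N besides the tamper's weight. The force climbed sharply once the tops were about 80 mm above the table, which is inside the 67 to 102 mm range given for seated chunks.
- **Hold:** I held about 18.5 N at the wrist for over 1.5 s, or about 22 N on the chunks counting the tamper's weight. They sank no further, and no reading came near 30 N.
- **Chunks afterwards:** In the scene view, the four visible chunks matched outlines drawn at one common height, to within 1–2 mm. The front two were hidden by the bin wall there, but the top view shows all six in an even grid.
- **Tamper:** It is upright and released, with its foot within 1 mm of the mat's middle by the wrist camera. The other things look unmoved.

**Checks that disagreed:**
- **Sideways force:** There was about 5–6 N during the hold and 5 N at touchdown on the mat. I took it for friction as the arm flexed.
- **Stiffness:** Near the end, the force climbed faster per mm than the stated 3 to 10 N. My depth steps there were too small to measure that reliably.

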